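# Release the lamp cassette of a microscope light source

## Task

Take the release pin (square handle) from the tool rack, push it down through the slot in the top of the lamp unit, feel for the hidden latch tab and press it gently until the lamp cassette springs out. Then hang the pin back upright in the rack hole it came from, let go, without disturbing the needle beside it, the petri dish or the slide box.

Things in the scene. Friction and masses are not known exactly. Their poses are not given: they have to be found in the camera images.
- lamp_unit: grey lamp unit (cold-light source) fixed to the bench, 200 mm deep (its x), 150 mm wide (its y), 100 mm tall. Origin: centre of its underside; -x is its front, where the lamp cassette sits. On its top: thin black air louvres (rear half, markings only) and one real opening, the release slot (front half). More than 25 N on it or inside it damages it
- slot (a point): centre of the mouth of the release slot, level with the lamp unit's top face (100 mm above the bench), 30 mm in front of the unit's centre. The slot is 12 mm wide (x of this frame) and 60 mm long (y of this frame, = y of the unit), cut through a 5 mm thick top; z is up. The hidden latch tab lies below it (see slot_floor)
- slot_floor (a point): hard floor inside, 64 mm below the slot's centre. Over it hangs the hidden tab, slot-wide, 16 mm long (y), middle up to 20 mm either way along y, top 29 to 43 mm below the slot's mouth. Resists 4.5 N plus 0.45 N/mm, frees the cassette after 6 to 8 mm, hard stop at 12. A hard guard block stands 4 mm off each end of it (14 mm long, top 46 mm below the mouth); beyond these, empty space
- cassette (a joint): lamp cassette in the front of the lamp unit (grey front plate 64 x 50 mm with a small lip): how far it has come out, in m; 0 = latched, 0.035 = sprung fully out towards the unit's -x. It springs out by itself once the tab is pressed far enough, and stays out; it cannot be pulled out otherwise
- pin: the release pin itself, loose, 90 g; origin on its axis at the underside of its handle, z up along the axis
- pin_grip (a point): release pin, centre of its handle: square aluminium handle 22 x 22 mm, 56 mm tall (faces along x and y of this frame), above a round steel shaft 8 mm across, 80 mm long, with bevelled tip. It hangs upright in one of the two rack holes, the handle's underside (28 mm below this point) resting on the rack. The tip is 108 mm straight below this point
- pin_tip (a point): the tip of the release pin's shaft
- rack: white tool rack fixed to the bench, 60 mm (x) x 180 mm (y), top 90 mm above the bench, open between its two end legs; two 13 mm square holes through its 8 mm top at y = -42 and +42 mm. Origin: centre of its underside
- needle_mid (a point): round-handled dissecting needle hanging in the other hole of the rack: round aluminium handle 20 mm across, 56 mm tall, thin 60 mm shaft; not wanted. Point: middle of its handle
- dish: closed petri dish 90 mm across, 16 mm tall, lying nearest the robot; origin: centre of its underside
- slide_box: flat grey box for slides, 85 x 100 x 32 mm; origin: centre of the underside
Not all that is in view belongs to the job. Leave any orange look-alike of the pin alone.

How it is judged:
On the way, in this order (a step that is already met when the one before it is completed fails the run):
1. the pin's tip is through the slot of the lamp unit (z of pin_tip in the frame of slot below -0.01 m and x of pin_tip in the frame of slot between -0.008 and 0.008 m and y of pin_tip in the frame of slot between -0.033 and 0.033 m), for 0.1 s.
2. the cassette has sprung out while the pin is still in the slot (value of joint cassette above 0.012 m and z of pin_tip in the frame of slot below 0 m), for 0.02 s.
At the end, for the whole second after the job is handed in: The cassette is out by more than 28 mm; the pin hangs in the rack hole it came from (handle centre within 12 mm of where it was, upright within 0.15 rad), let go and at rest (value of joint cassette above 0.028 m and distance of pin_grip from where it was at the start of the episode below 0.012 m and angle between pin_grip's own z axis and vertical below 0.15 rad and linear speed of pin below 0.02 m/s and contact force between pin and the fingers below 0.1 N); the robot touches nothing.
It fails at once if the pin presses on the lamp unit or its inside with more than 25 N (contact force between pin and lamp_unit above 25 N).
It fails at once if the gripper or arm pushes on the lamp unit with more than 5 N (contact force between any of the arm, the fingers and lamp_unit above 5 N).
It fails at once if the needle, the petri dish or the slide box is shifted by more than 25 mm (distance of any of needle_mid, dish, slide_box from where it was at the start of the episode above 0.025 m).
It also fails if it takes over 72 s, if anything falls off the work surface, if the arm or the gripper's body presses on something with over 40 N, if the wrist force passes 120 N, or if a joint passes its speed limit or range.

## Robot

A 6-joint arm with a two-finger parallel gripper is mounted at the origin on the work surface. World frame = base frame: x ahead of the robot, y to its left, z up, the work surface at z = 0. Lengths are in m, angles in rad, forces in N, time in s.
With the tool pointing down it reaches from about 0.275 to 0.75 m from the base axis. Payload 10.2 kg.
Tool frame: the origin (TCP) lies midway between the tips of the shut fingers; the grasp point (between the pads) lies 19 mm behind it (env.hold_point_z is the distance from the TCP to the grasp point, in m); z points along the fingers, y is the line along which they close (so a half turn about z gives the same grasp; the last joint's range is limited). The gripper opens to 85 mm and grips with 20 to 120 N. Pads are 22 mm wide; open, the fingers measure 114 mm over their backs; the gripper's body (76 mm by 85 mm) begins 54 mm behind the grasp point. The pads swing forward as they close: fully open they stand 13 mm farther back than shut.
Start: joints at [0.943, 0.313, 1.498, -0, 1.331, -0.223], TCP at [0.207, 0.483, 0.231] pointing down, gripper open.
Joint ranges: [-2.94, 2.94], [-0.97, 2.17], [0.19, 2.56], [-1.23, 4.37], [0.02, 3.11], [-2.88, 2.88]. Speed limits (rad/s): [2.39, 2.39, 3.01, 3.14, 3.14, 3.14].

## Interface

Orientations are given as a unit quaternion [x, y, z, w].
In Python, from bench import env, kinematics, monitor, eyes, job gives the robot as it stands. The module is installed in compiled form; this text tells all that it offers. Calls block until the motion is done:
- env.reach(position, orientation): joint-space move of the TCP to a pose.
- env.movel(position, velocity=0.15, frame=None, guard=None): straight line of the TCP; frame=None keeps the orientation; velocity is the mean speed in m/s. With guard (N) it stops when the force on the tool has changed by that much, and returns True; else False.
- env.set_joints(angles): joint-space move.
- env.release() and env.close_gripper(effort=None): open the fingers fully, or close them until they stop; effort is the grip in N (None keeps the last).
- env.hold(seconds).
- kinematics.ik(position, orientation): joint angles nearest the present ones, or None.
- monitor.sense(): the state.
- eyes.grab_frame(name): name is "scene" or "top" or "wrist"; returns a dict with "frame" (384x512x3 uint8, red, green, blue), "mtx" (3x3 intrinsics, pixels), "view" (4x4, takes a point from world to camera coordinates). Camera axes: x right, y down, z forward; pixel columns grow to the right and rows downward; lengths in m; the calibration is good to about 2 mm. A picture is of the moment at which its call begins. There is no depth.
A pose or a line that the arm cannot do raises env.MotionError and nothing moves.
- job.hand_in(): hands the job in; it is judged then, once.
The state is a dict: "clock": time; "joints": joint angles; "qvel": joint speeds; "joint_efforts": joint torques, N m; "position": TCP position; "ee_rot": TCP orientation; "contact_force": force on the tool from outside, world axes, zero at the start; "ft_torque": the same for the moment, N m; "finger_gap": opening from 0.0 (shut) to 1.0 (fully open); "gripper_force": force on a finger pad.
Only numpy, scipy, OpenCV 4.12 (cv2) and the standard library are available. Lean on these libraries where they do the work, as an engineer would, in place of code of your own. Each camera call takes 0.05 s, during which the arm holds its last target. There are 200 camera calls.

## Working session

There is one attempt and no reset: what is moved stays moved. The work goes in short steps, each a Python script; the robot and the scene stay as the last script left them, time stands still between calls to the robot, and variables do not carry over. Pictures are saved under pics/ and viewed, at most 10 in all, crops included, and the job is handed in when it is done.

```bash
mkdir -p pics
python3 - <<'E'
from bench import env, kinematics, monitor, eyes, job
import cv2, numpy as np
for n in ("scene","top"):
    f=eyes.grab_frame(n); cv2.imwrite(f"pics/{n}0.png",cv2.resize(f["frame"][:,:,::-1],(800,600),interpolation=cv2.INTER_CUBIC)); np.savez(f"pics/{n}0.npz",**f)
    print(n,f["mtx"].tolist(),np.round(f["view"],3).tolist())
s=monitor.sense();print(s["clock"],s["ee_rot"],env.hold_point_z)
E
```

```text
scene [[475.0091179958097, 0.0, 256.04344257327597], [0.0, 475.0091179958097, 194.64813017103495], [0.0, 0.0, 1.0]] [[-0.605, 0.796, -0.016, 0.209], [0.557, 0.408, -0.723, -0.275], [-0.569, -0.446, -0.69, 1.682], [0.0, 0.0, 0.0, 1.0]]
top [[460.507984476674, 0.0, 257.18255392329576], [0.0, 460.507984476674, 198.747027097655], [0.0, 0.0, 1.0]] [[0.015, -0.999, 0.03, 0.095], [-0.981, -0.021, -0.191, 0.517], [0.191, -0.026, -0.981, 1.173], [0.0, 0.0, 0.0, 1.0]]
0.1 [ 2.01015877e-01  9.79587833e-01 -5.00868980e-04 -2.07321302e-04] 0.0187
```

View pics/top0.png

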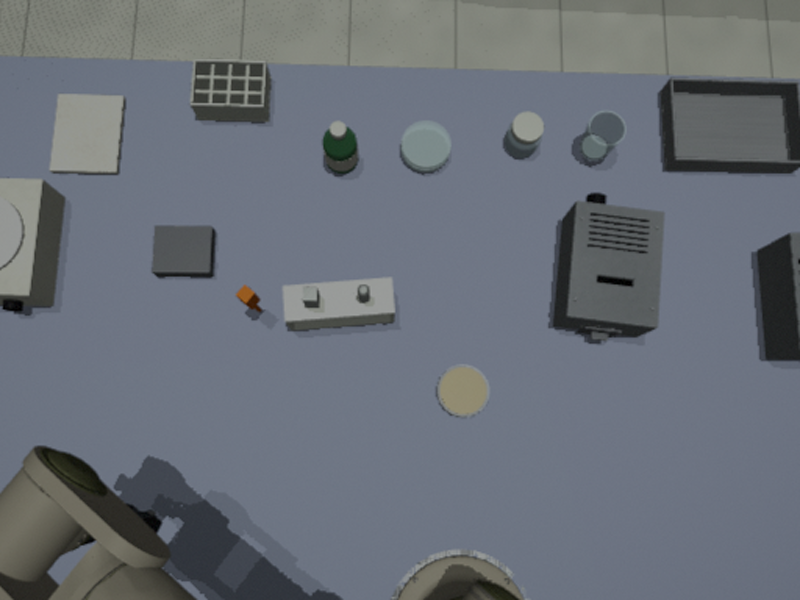

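View pics/scene0.png

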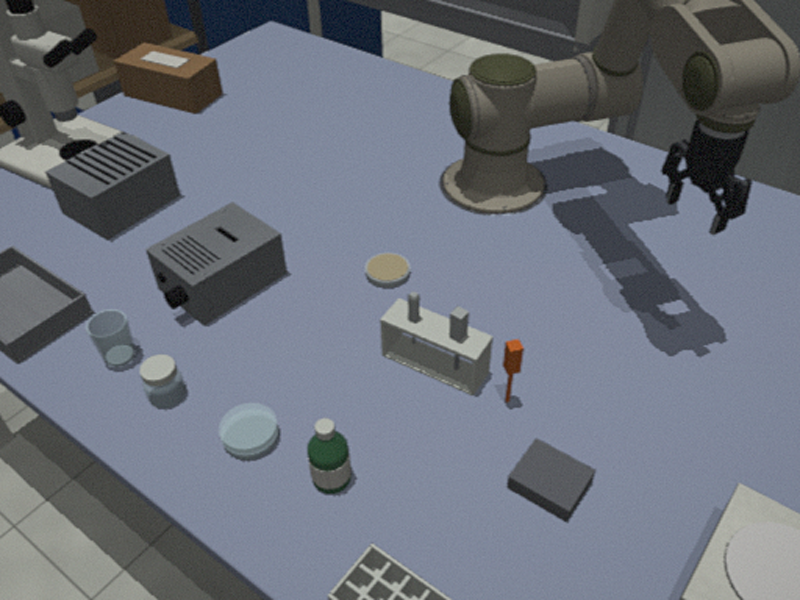

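Top view: the square-handled pin is at (311,297) and the round needle at (363,292), both in the rack. The orange look-alike is at (248,296). The lamp unit's slot is at (615,281), and a second grey box at (785,290) has no release slot and is a decoy. I choose the square grey handle and check it in one close crop.

Run:
```python
import cv2, numpy as np
t=np.load("pics/top0.npz")["frame"][:,:,::-1]; s=np.load("pics/scene0.npz")["frame"][:,:,::-1]
def c(im,x,y,w=80,h=60): return cv2.resize(im[y:y+h,x:x+w],(400,300),interpolation=cv2.INTER_CUBIC)
g=np.vstack([np.hstack([c(t,177,165),c(t,350,125,80,60)]),np.hstack([c(s,240,180),c(s,90,125)])])
g=cv2.convertScaleAbs(g,alpha=1.5)
cv2.imwrite("pics/crop1.png",g)
```

```text
(no output)
```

View pics/crop1.png

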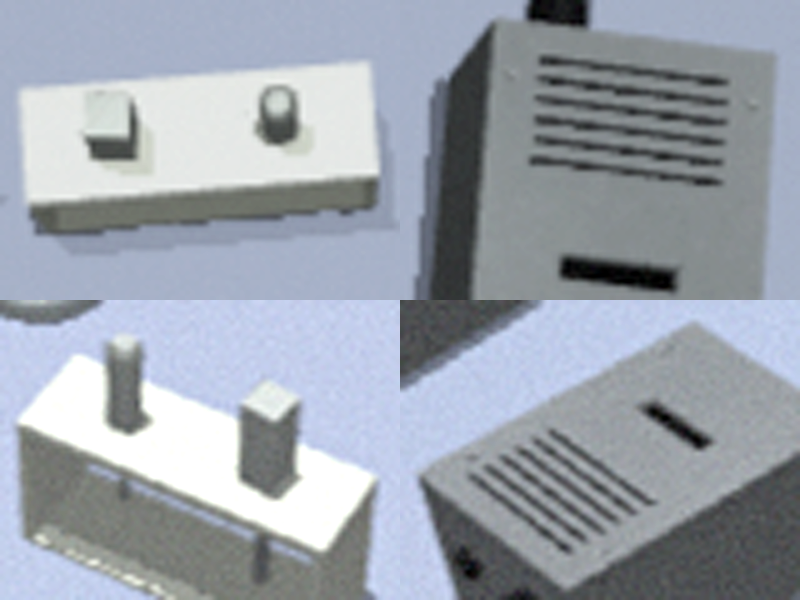

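The close crop confirms the choice: square handle top at crop (109,109), round needle at (279,100). The release slot is a single thick bar at (618,274), clear of the louvres.

```bash
cat > h.py <<'E'
import numpy as np
def plane(f,uv,z):
    uv=np.atleast_2d(uv).astype(float); K,V=f["mtx"],f["view"]; R,t=V[:3,:3],V[:3,3]; C=-R.T@t
    d=(np.linalg.inv(K)@np.c_[uv,np.ones(len(uv))].T).T@R
    return (C+d*((z-C[2])/d[:,2])[:,None])
def ccrop(p,o,off=(0,0)): return (np.array(p,float)-off+.5)/5-.5+np.array(o)
E
python3 - <<'E'
from h import *
np.set_printoptions(precision=4,suppress=True)
T=np.load("pics/top0.npz");S=np.load("pics/scene0.npz")
def rep(n,p):
    e=p[1]-p[0]; e2=p[2]-p[1]; print(n,p.mean(0)[:2],"ang",np.degrees(np.arctan2(e[1],e[0])),np.degrees(np.arctan2(e2[1],e2[0])),"len",np.linalg.norm(e),np.linalg.norm(e2))
rep("rackT",plane(T,ccrop([(20,88),(370,62),(380,178),(30,205)],(177,165)),.09))
rep("rackS",plane(S,ccrop([(80,354),(378,478),(323,552),(20,423)],(240,180),(0,300)),.09))
rep("pinT",plane(T,ccrop([(84,93),(132,90),(134,125),(87,128)],(177,165)),.146))
rep("pinS",plane(S,ccrop([(267,382),(300,402),(275,421),(242,402)],(240,180),(0,300)),.146))
rep("slotT",plane(T,ccrop([(561,257),(677,268),(676,292),(560,282)],(350,125),(400,0)),.1))
rep("slotS",plane(S,ccrop([(655,401),(714,438),(704,449),(642,408)],(90,125),(400,300)),.1))
rep("lampT",plane(T,(np.array([(575.5,203),(663.5,212),(655.5,328),(563,317)])+.5)*.64-.5,.1))
rep("lampS",plane(S,ccrop([(420,478),(693,322)],(90,125),(400,300)).tolist()+[[284.5*.64,240*.64]],.1))
rep("ndlT",plane(T,ccrop([(279,98)]*3,(177,165)),.146)); 
rep("dish",plane(T,(np.array([(463,390)]*3)+.5)*.64-.5,.016))
E
```

```text
rackT [0.5243 0.2089] ang -84.35102097162668 -174.1786329584936 len 0.18017816944184606 0.06121100738417523
rackS [0.5243 0.2118] ang 95.21351002620602 4.971311466738159 len 0.17911747429395894 0.05933972458715156
pinT [0.5235 0.2502] ang -85.0556512120154 -174.67158620178589 len 0.023399285133425887 0.017544326527089607
pinS [0.5211 0.2534] ang 84.03390012355115 -7.772330035628841 len 0.021176661467380117 0.01850188486166203
slotT [ 0.5626 -0.2456] ang -94.26761527084469 175.0017677832605 len 0.06045127834999308 0.012804726007568646
slotS [ 0.5624 -0.2434] ang 85.86299645829465 14.58758162030076 len 0.05464736560755105 0.011001517477619504
lampT [ 0.5912 -0.2462] ang -94.64294502031065 173.0901089702762 len 0.14968712271281476 0.20054467501004491
lampS [ 0.5616 -0.2601] ang 175.48715538265222 81.13225832106801 len 0.20001399430033243 0.17215847607847545
ndlT [0.5308 0.1677] ang 0.0 0.0 len 0.0 0.0
dish [ 0.3853 -0.0033] ang 0.0 0.0 len 0.0 0.0
```

```bash
cat >> h.py <<'E'
from scipy.spatial.transform import Rotation
def quat(a):  # tool down, closing line at world yaw a
    y=np.array([np.cos(a),np.sin(a),0]); z=np.array([0,0,-1.]); return Rotation.from_matrix(np.c_[np.cross(y,z),y,z]).as_quat()
PIN=np.array([0.5208,0.2521]); AP=np.radians(5.3)
E
python3 - <<'E'
from h import *
from bench import env, kinematics, monitor, eyes, job
import cv2
for a in (AP,AP+np.pi):
    print([None if (q:=kinematics.ik(p,quat(a))) is None else np.round(q,2).tolist() for p in ([*PIN,.23],[.5625,-.2445,.2])])
best=min((AP,AP+np.pi),key=lambda a:abs(kinematics.ik([*PIN,.23],quat(a))[5]+.0))
env.reach([*PIN,.23],quat(best))
f=eyes.grab_frame("wrist");np.savez("pics/w1.npz",**f);cv2.imwrite("pics/w1.png",f["frame"][:,:,::-1])
s=monitor.sense();print(s["clock"],s["position"],best,s["joints"])
print(f["mtx"].tolist())
E
```

```text
[[0.25, 0.43, 1.33, -0.0, 1.38, 0.16], [-0.6, 0.53, 1.26, -0.0, 1.35, -0.69]]
[None, [-0.6, 0.53, 1.26, -0.0, 1.35, 2.45]]Traceback (most recent call last):
  File "<stdin>", line 6, in <module>
  File "<stdin>", line 6, in <lambda>
TypeError: 'NoneType' object is not subscriptable
```

Run:
```python
from h import *
from bench import env, kinematics, monitor, eyes, job
import cv2
env.reach([*PIN,.23],quat(AP))
f=eyes.grab_frame("wrist");np.savez("pics/w1.npz",**f);cv2.imwrite("pics/w1.png",f["frame"][:,:,::-1])
s=monitor.sense();print(s["clock"],s["position"])
K,V=f["mtx"],f["view"]
for p in ([*PIN,.146],[*PIN,.09]): 
    c=K@(V[:3,:3]@p+V[:3,3]);print(c[:2]/c[2])
```

```text
1.6 [0.52016856 0.25312353 0.23014849]
[260.94538068 198.13720736]
[260.35588225 180.24446534]
```

View pics/w1.png

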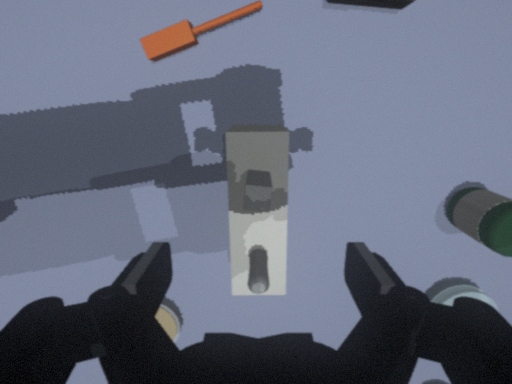

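The wrist view shows the square handle at about (258,196), against a prediction of (261,198). The needle is at (259,275), outside the finger path. I'll shift x by about 1.5 mm, go down and grasp.

```bash
python3 - <<'E'
from h import *
from bench import env, kinematics, monitor, eyes, job
import cv2
P=[.5195,.2525]
env.movel([*P,.17],.15)
hit=env.movel([*P,.102],.08,guard=8)
s=monitor.sense();print(hit,s["position"],s["contact_force"])
env.close_gripper(50); env.hold(.2)
s=monitor.sense();print("grasp",s["position"],s["finger_gap"],s["gripper_force"],s["contact_force"],s["ft_torque"])
z=s["position"][2]
print(env.movel([*P,z+.01],.05,guard=15), env.movel([*P,z+.105],.12,guard=15))
env.hold(.2)
s=monitor.sense();print(s["clock"],s["position"],s["finger_gap"],s["contact_force"])
for n in ("wrist","scene"):
    f=eyes.grab_frame(n);np.savez(f"pics/{n}2.npz",**f)
    im=f["frame"][:,:,::-1]
    if n=="scene": im=cv2.resize(im[100:300,180:447],(512,384),interpolation=cv2.INTER_CUBIC)
    cv2.imwrite(f"pics/{n}2.png",im)
E
python3 -c "
import cv2,numpy as np
cv2.imwrite('pics/both2.png',cv2.resize(np.hstack([cv2.imread('pics/wrist2.png'),cv2.imread('pics/scene2.png')]),(800,300)))"
```

```text
False [0.5198072  0.25259993 0.10254254] [-0.33014871 -0.10586798 -0.62828873]
grasp [0.51963046 0.25250593 0.10222913] 0.25898048034612403 47.58539227768779 [ 0.3938943  -0.74377366  3.65949226] [-0.04690843  0.17205225  0.01344939]
False False
5.4417 [0.51931236 0.25243511 0.20660137] 0.25979040499984585 [ 0.53773367 -0.3273053  -1.67043842]
```

View pics/both2.png

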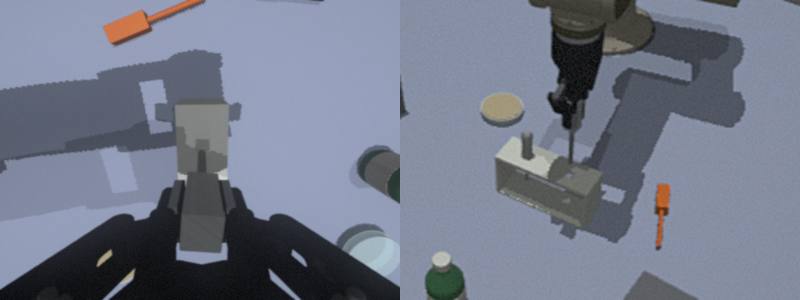

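Pin is held, with the shaft straight below the fingers (scene crop 571,160). The needle is still in place. Moving to above the slot.

Run:
```python
from h import *
from bench import env, kinematics, monitor, eyes, job
import cv2
s=monitor.sense();p=s["position"];env.movel([p[0],p[1],.26],.2)
SL=[.5622,-.2445]
env.reach([*SL,.26],quat(AP)); env.movel([*SL,.203],.12); env.hold(.3)
s=monitor.sense();print(s["clock"],s["position"],s["contact_force"],Rotation.from_quat(s["ee_rot"]).as_matrix()[:,2])
np.save("pics/zero.npy",s["contact_force"])
ims=[]
for n in ("wrist","top","scene"):
    f=eyes.grab_frame(n);np.savez(f"pics/{n}3.npz",**f)
    K,V=f["mtx"],f["view"]
    tip=np.array(s["position"])-[0,0,.0922]
    for q in (tip,[*SL,.1]):
        c=K@(V[:3,:3]@q+V[:3,3]);uv=c[:2]/c[2];print(n,uv)
    x,y=np.clip(uv.astype(int)-[40,30],0,[432,324])
    print("origin",x,y)
    ims.append(cv2.resize(f["frame"][y:y+60,x:x+80,::-1],(400,300),interpolation=cv2.INTER_CUBIC))
ims.append(cv2.resize(np.load("pics/wrist3.npz")["frame"][:,:,::-1],(400,300)))
cv2.imwrite("pics/c3.png",cv2.convertScaleAbs(np.vstack([np.hstack(ims[:2]),np.hstack(ims[2:])]),alpha=1.5))
```

```text
8.7 [ 0.56233116 -0.24457688  0.20351862] [ 0.17630788  0.23185757 -1.16765109] [ 7.32494495e-04 -5.19958381e-04 -9.99999597e-01]
wrist [260.14475154 193.83818465]
wrist [259.89107765 189.79590814]
origin 219 159
top [394.32304242 178.61657039]
top [392.88528994 179.68973212]
origin 352 149
scene [144.35450466 146.15075473]
scene [145.08946104 149.18217009]
origin 105 119
```

View pics/c3.png

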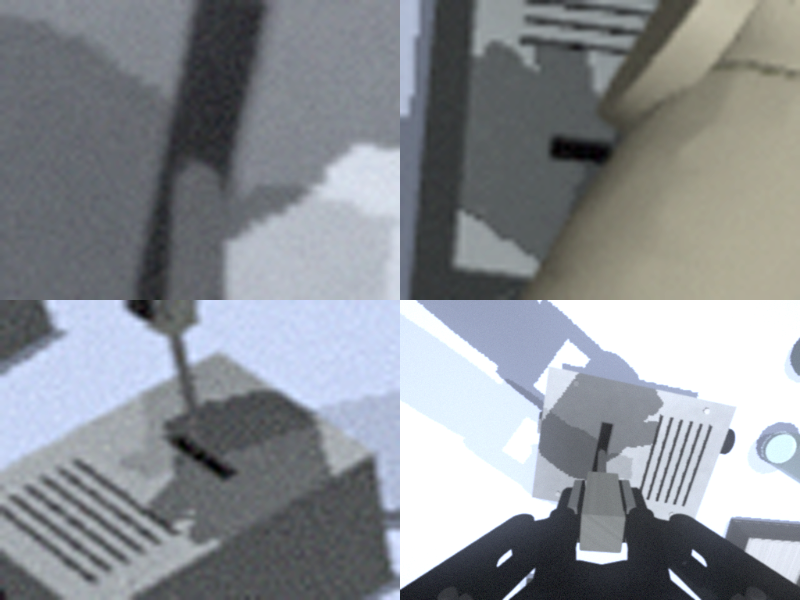

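Tip is seen at wrist (259,194), as predicted. The slot's centreline there is about 0.5 mm to +x of the tip, so I'll correct by that amount and probe.

```bash
cat >> h.py <<'E'
AL=np.radians(-4.4); SL=np.array([.5626,-.2445])
def at(d,y=0,x=0): # TCP for tip at depth d in slot frame
    p=SL+[x*np.cos(AL)-y*np.sin(AL), x*np.sin(AL)+y*np.cos(AL)]
    return [*p,.1922-d]
E
python3 - <<'E'
from h import *
from bench import env, monitor, eyes
def st(t):
    s=monitor.sense();print(t,round(s["clock"],2),"depth",np.round(.1922-s["position"][2],4),np.round(s["contact_force"],2),np.round(s["position"][:2],4));return s
env.movel(at(-.008),.05)
h=env.movel(at(.022),.04,guard=3); st(f"entry {h}")
if not h:
    env.hold(.2); st("rest")
    h=env.movel(at(.055),.02,guard=3); st(f"probe {h}"); env.hold(.2); st("after")
E
```

```text
entry False 10.0 depth 0.0217 [ 0.91 -0.02  0.31] [ 0.5627 -0.2446]
rest 10.2 depth 0.0218 [ 0.02  0.13 -1.16] [ 0.5627 -0.2445]
probe True 11.33 depth 0.0461 [-0.2   0.45  4.24] [ 0.5627 -0.2446]
after 11.53 depth 0.0462 [-0.63 -0.42  5.36] [ 0.5626 -0.2445]
```

Contact at 46 mm depth is a guard block, so the tab is off to one side. Probing ±16 mm.

Run:
```python
from h import *
from bench import env, monitor, eyes
def st(t):
    s=monitor.sense();print(t,round(s["clock"],2),"depth",np.round(.1922-s["position"][2],4),np.round(s["contact_force"],2),np.round(s["position"][:2],4));return s
env.movel(at(.024),.06)
for y in (.016,-.016):
    h=env.movel(at(.024,y),.06,guard=4); st(f"shift {y} {h}")
    if h: break
    env.hold(.2)
    h=env.movel(at(.052,y),.02,guard=3); env.hold(.2); s=st(f"probe {h}")
    if h and .1922-s["position"][2]<.0445: break
    env.movel(at(.024,y),.06)
```

```text
shift 0.016 False 12.48 depth 0.024 [-0.66 -0.57 -0.74] [ 0.5639 -0.2281]
probe True 13.63 depth 0.0366 [-0.2   0.11  2.75] [ 0.5638 -0.2285]
```

Tab found at y ≈ +16 mm, 36.6 mm deep. Pressing gently.

Run:
```python
from h import *
from bench import env, monitor, eyes
import cv2
def st(t):
    s=monitor.sense();print(t,round(s["clock"],2),"depth",np.round(.1922-s["position"][2],4),np.round(s["contact_force"],2));return s
a=eyes.grab_frame("wrist")["frame"]
for d in (.040,.0425,.0435,.0445,.0455,.0465):
    h=env.movel(at(d,.016),.015,guard=7); env.hold(.1); st(f"press {d} {h}")
    b=eyes.grab_frame("wrist")["frame"]; n=int((cv2.absdiff(a,b).max(2)>40).sum()); print("changed px",n)
    if h or n>400: break
env.hold(.3); b=eyes.grab_frame("wrist")["frame"]
cv2.imwrite("pics/press.png",cv2.resize(np.hstack([a,b])[:,:,::-1],(800,300)))
```

```text
press 0.04 False 14.14 depth 0.0393 [0.44 0.45 6.22]
changed px 2737
```

View pics/press.png

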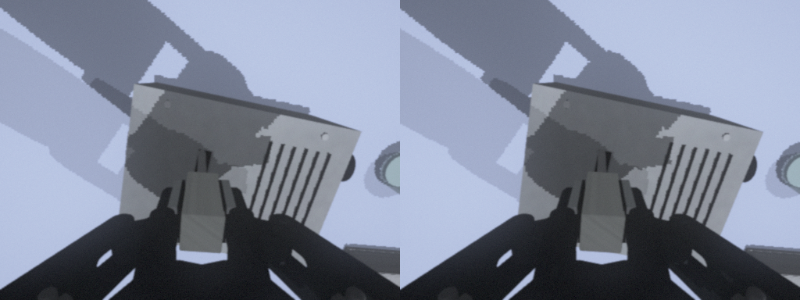

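The changed pixels came only from camera motion; the cassette is still in. Continuing, watching the patch in front of the lamp.

Run:
```python
from h import *
from bench import env, monitor, eyes
import cv2
for d in (.0425,.0435,.0445,.0455,.0463):
    h=env.movel(at(d,.016),.015,guard=7); env.hold(.25)
    s=monitor.sense(); b=eyes.grab_frame("wrist")["frame"]
    print(d,h,round(s["clock"],2),"depth",round(.1922-s["position"][2],4),np.round(s["contact_force"],2),"patch",b[200:280,105:148].mean().round(1))
    if h: break
cv2.imwrite("pics/press2.png",b[:,:,::-1])
```

```text
0.0425 False 15.11 depth 0.0416 [-1.07 -0.24  7.99] patch 192.9
0.0435 False 15.66 depth 0.0424 [ 0.23 -0.    8.46] patch 193.3
0.0445 False 16.21 depth 0.0438 [0.14 0.62 7.16] patch 186.1
0.0455 False 16.76 depth 0.0447 [-1.05  0.49  8.15] patch 186.1
0.0463 False 17.31 depth 0.0455 [-0.63  1.42  8.23] patch 186.0
```

View pics/press2.png

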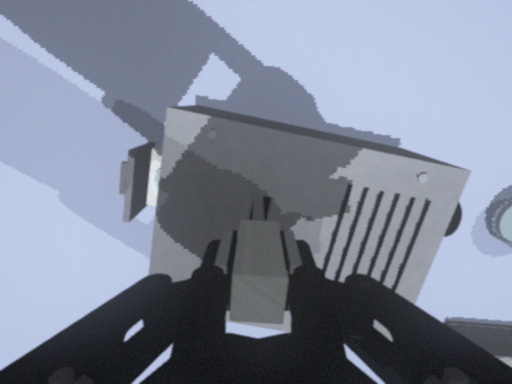

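The cassette has sprung out, with its plate and lip at (138,182). Withdrawing and returning to the rack.

Run:
```python
from h import *
from bench import env, monitor, eyes
import cv2
P=[.5195,.2525]
def st(t):
    s=monitor.sense();print(t,round(s["clock"],2),np.round(s["position"],4),np.round(s["contact_force"],2));return s
env.movel(at(-.01,.016),.08); p=st("out")["position"]
env.movel([p[0],p[1],.26],.2)
env.reach([*P,.26],quat(AP)); env.movel([*P,.193],.12); env.hold(.3); s=st("above")
f=eyes.grab_frame("wrist");K,V=f["mtx"],f["view"]
for q in (np.array(s["position"])-[0,0,.0922],[.5204,.2521,.09]):
    c=K@(V[:3,:3]@q+V[:3,3]);print(c[:2]/c[2])
im=cv2.resize(f["frame"][130:250,180:340,::-1],(800,600),interpolation=cv2.INTER_CUBIC)
cv2.imwrite("pics/ret.png",cv2.convertScaleAbs(im,alpha=1.3))
```

```text
out 18.21 [ 0.5636 -0.2284  0.2014] [-0.95 -0.82  0.31]
above 21.42 [0.5197 0.2526 0.1934] [-0.59  0.82 -0.44]
[260.14937074 193.89325242]
[260.84703003 190.56356356]
```

View pics/ret.png

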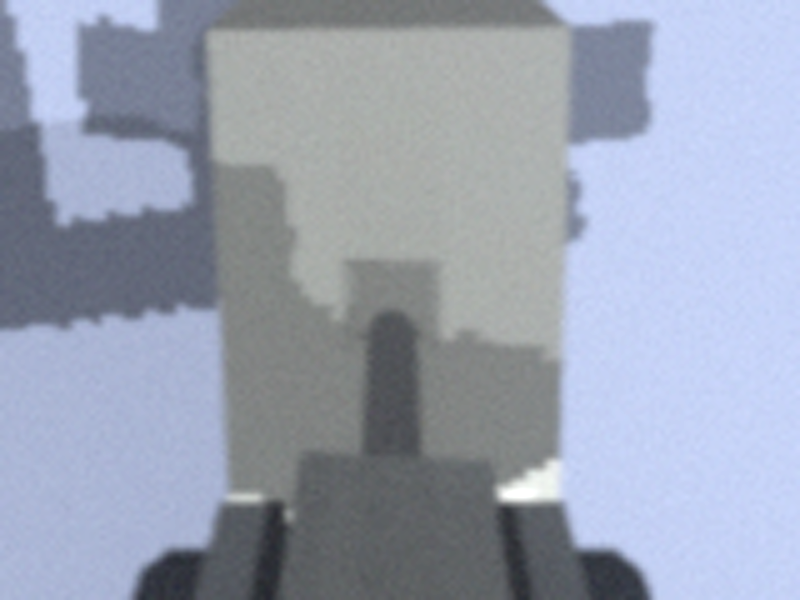

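The tip at crop (392,325) lines up with the hole centred at (392,302), once the tip's 11 mm height is allowed for. Lowering.

Run:
```python
from h import *
from bench import env, monitor, eyes
import cv2
P=[.5195,.2525]
def st(t):
    s=monitor.sense();print(t,round(s["clock"],2),np.round(s["position"],4),np.round(s["contact_force"],2));return s
h=env.movel([*P,.110],.05,guard=4); s=st(f"down {h}")
if not h:
    env.hold(.2); h=env.movel([*P,.1005],.015,guard=3); s=st(f"seat {h}")
    if s["position"][2]<.106:
        env.release(); env.hold(.3); st("open")
        env.movel([*P,.20],.1,guard=6); env.reach([.45,.25,.28],quat(AP)); env.hold(.5); st("up")
        f=eyes.grab_frame("scene");w=eyes.grab_frame("top")
        g=np.hstack([cv2.resize(f["frame"][160:280,215:375,::-1],(400,300)),cv2.resize(w["frame"][100:289,177:429,::-1],(400,300))])
        cv2.imwrite("pics/end.png",cv2.convertScaleAbs(g,alpha=1.3))
```

```text
down False 23.27 [0.5196 0.2525 0.1103] [-0.06  0.01 -1.36]
seat True 24.0 [0.5195 0.2525 0.1023] [-0.88 -0.66  4.53]
open 24.93 [0.5191 0.2524 0.1017] [ 0.19 -0.21  0.23]
up 27.07 [0.4501 0.25   0.2797] [ 0.03 -0.3  -0.22]
```

View pics/end.png

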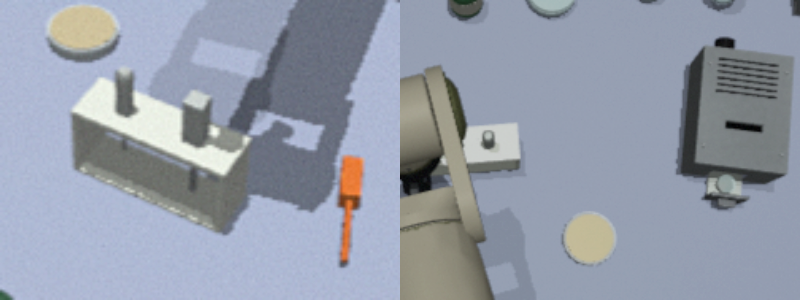

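The pin hangs upright in its own hole at (196,118), the needle is still at (124,90), and the cassette is out at (725,190). Handing in.

```bash
python3 -c "
from bench import job
print(job.hand_in())"
```

```text
the job is handed in; nothing more can be done
None
```

The job is handed in, with no verdict returned: the cassette sprang out, the pin hangs upright and released in its own rack hole, and the needle and dish look unmoved; the arm never went near the slide box, which I did not re-image.

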